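# Open the push-and-turn reagent bottle

### The job

Open the reagent bottle that stands in the bottle block so that it can be pipetted from. Its child-resistant cap only unscrews while it is held down: press it gently, turn it counter-clockwise until it comes free (do not force it past its stop) and lift it off. Then set the cap down the right way up in the clean parts tray, without dropping it, and leave the bottle fully seated in its block and everything else where it is.

Things in the scene. Friction and masses are not known exactly. Their poses are not given: they have to be found in the camera images.
- bottle: white square reagent bottle, 60x60 mm, 118 mm to its rim, 0.3 to 0.55 kg, loose in the block's square well (1 mm clearance a side): it cannot turn but can be pulled out upward. Origin: centre of its underside, z up. Shoulder slopes from z = 82 to 93 mm, then a round neck 34 mm across. In the block its underside is 6 mm above the block's origin.
- cap: inner cap of the bottle's black two-piece push-and-turn closure. Origin: on its axis, at its lower edge, z up; locked on the bottle it lies 104 mm above the bottle's origin, x axes parallel within 0.06 rad. The closure weighs 36 g and stands upright on its lower edge (origin then at the height of that floor). It is gripped by the shell round it.
- cap_top (a point): centre of the closure's flat top, 30 mm above cap's origin. Outer shell: a ribbed cylinder 50 mm across, from 30 down to 1.5 mm above cap's origin; its own turn is not reported. A spring holds it up; it presses down 5 mm, 2 N to start, 10 N at the bottom, then solid. Unpressed, it spins idly on the inner cap.
- cap_teeth (a point): on the axis, 20 mm above cap's origin, inside the shell: twelve teeth, one each 30 degrees, on the inner cap. Pressed down 2.5 mm or more, dogs in the shell drop between them and drive the inner cap (3 degrees of play). Their phase is hidden and varies: the shell mostly lands tooth on tooth after 1 mm and is solid there until turned 5 to 25 degrees further under a light press.
- mouth (a point): centre of the bottle's rim, 118 mm above its underside. Four bayonet lugs on the neck, 7 to 10 mm below, hold the inner cap. Driven, the inner cap turns counter-clockwise seen from above against seal friction (0.05 to 0.15 N m at 8 to 14 N press); it can lift off after 30 degrees and meets a solid stop at about 55. Lifted earlier it takes the bottle along.
- block: the bottle block: 112x112 mm dark steel plate 6 mm thick, fixed to the bench, with a grey square well on it, 82x82 mm outside, 62x62 mm inside, walls up to z = 40 mm. Origin: centre of the plate's underside. The bottle's underside stands at z = 6 mm in it.
- tray: white parts tray, loose, 124x179 mm, 25 mm high. Origin: centre of its underside; long side along its y. Inner floor at z = 3 mm, 88 mm (x) by 154 mm (y).
- pen: marker pen lying on the bench, 17x135x16 mm, a bystander
- buffer_bottle: round 250 ml bottle with a blue screw cap, 70 mm across, 140 mm tall, a bystander
- petri_dish_1: closed culture dish, 92 mm across, 16 mm high, a bystander

How it is judged:
On the way, in this order (a step that is already met when the one before it is completed fails the run):
1. the inner cap is turned open, at least 30 degrees from its locked position, while it still sits on the neck (angle between the x axis of cap and the x axis of bottle, either way round above 0.5 rad and z of cap in the frame of bottle below 0.108 m and horizontal distance between cap and bottle below 0.006 m), for 0.05 s.
2. the cap is lifted clear of the neck, the bottle still in its block (z of cap in the frame of bottle above 0.12 m and z of bottle in the frame of block below 0.01 m), for 0.1 s.
At the end, for the whole second after the job is handed in: the cap rests upright (within 0.1 rad) and still on the floor of the tray, and the bottle stands upright and fully down (within 3 mm) in its block (z of cap in the frame of tray between 0 and 0.006 m and x of cap in the frame of tray between -0.03 and 0.03 m and y of cap in the frame of tray between -0.06 and 0.06 m and angle between the z axis of cap and the z axis of tray, either way round below 0.1 rad and angle between cap's own z axis and vertical below 0.12 rad and angle between tray's own z axis and vertical below 0.05 rad and linear speed of cap below 0.02 m/s and z of bottle in the frame of block below 0.009 m and angle between bottle's own z axis and vertical below 0.06 rad); the robot touches nothing.
It fails at once if the cap is forced: more than 40 N between cap and bottle (contact force between cap and bottle above 40 N).
It fails at once if the bottle is pulled up out of its seat by more than 10 mm (z of bottle in the frame of block above 0.016 m).
It fails at once if the cap is let go in the air, off the bottle and more than 15 mm above the tray's floor (z of cap in the frame of bottle above 0.125 m and z of cap in the frame of tray above 0.018 m and contact force between the fingers and cap below 0.05 N).
It fails at once if a bystander is moved by more than 20 mm (distance of any of pen, buffer_bottle, petri_dish_1 from where it was at the start of the episode above 0.02 m).
It fails at once if the tray is pushed or carried more than 40 mm (distance of tray from where it was at the start of the episode above 0.04 m).
It also fails if it takes over 51 s, if anything falls off the work surface, if the arm or the gripper's body presses on something with over 40 N, if the wrist force passes 120 N, or if a joint passes its speed limit or range.

### The arm

A 6-joint arm with a two-finger parallel gripper is mounted at the origin on the work surface; the furniture and walls round the work are solid. World frame = base frame: x ahead of the robot, y to its left, z up, the work surface at z = 0. Lengths are in m, angles in rad, forces in N, time in s.
With the tool pointing down it reaches from about 0.35 to 0.975 m from the base axis. Payload 4.9 kg.
Tool frame: the origin (TCP) lies at the very end of the fingers, on their centre line; the grasp point (between the pads) lies 19 mm behind it (pinch_z is the distance from the TCP to the grasp point, in m); z points along the fingers, y is the line along which they close (so a half turn about z gives the same grasp; the last joint's range is limited). The gripper opens to 85 mm and grips with 20 to 120 N. Pads are 22 mm wide; open, the fingers measure 114 mm over their backs; the gripper's body (76 mm by 85 mm) begins 54 mm behind the grasp point. The pads swing forward as they close: fully open they stand 13 mm farther back than shut.
Start: joints at [-1.367, 0.053, 1.613, -0, 1.476, -0.119], TCP at [0.198, -0.593, 0.231] pointing down, gripper open.
Joint ranges: [-3.01, 3.01], [-1.01, 2.22], [0.06, 2.58], [-1.02, 4.17], [0.09, 2.62], [-3.14, 3.14]. Speed limits (rad/s): [2.57, 2.57, 3.14, 3.14, 3.14, 3.14].

### API

Orientations are given as a unit quaternion [w, x, y, z].
In Python, from plant import * gives the robot as it stands. The module is installed in compiled form; this text tells all that it offers.
- The arm moves only by the tool play_rows, never from a script. Its arguments are lists of equal length, an entry for each row: "linear": the shift along the world's x, y, z in m, a list of three; "turn": the turn about the world's z in degrees. A call has 1 to 8 rows; each row shifts and turns the commanded pose from where the row before left it; what a row does not reach is not made up. A row lasts 1/8 s, in which the tool goes at most 62.5 mm and 10.7 degrees, less where a joint would pass 70% of its speed; a pose out of reach is approached as far as the arm can. A call is refused whole if a number of a shift passes 0.0625 or a number of a turn 10.7, either way. A call with a gripper value outside its range is refused whole. "hand" is the finger opening in m, from 0 to 0.0854, set as the call begins (left out, the last holds). The fingers move at their own pace and stop on an object; the grip force is fixed at half the most. Time passes only in rows, so rows that do not move let the fingers close. It gives the time, the measured TCP pose, the force, the opening and the grip force at its end, in the units of the state.
- state(): the state, without advancing time (a new reading comes with each control period).
- grab_frame(name): name is "scene" or "top"; returns the picture (420x560x3 uint8, red, green, blue); there is no depth.
- camera_info(name): a dict with "camera_matrix" (3x3 intrinsics, pixels), "distortion" ([k1, k2, p1, p2, k3] as OpenCV has them; the pictures are not rectified), "origin" and "attitude" of the camera in the world. Camera axes: x right, y down, z forward; pixel columns grow to the right and rows downward; lengths in m; the calibration is good to about 2 mm. A picture is of the moment at which its call begins. camera_info takes no time and is no camera call.
- job_done(): hands the job in; it is judged then, once.
Trained networks look in the newest picture that a camera, given by its name, has taken for a name from the list of things; names that differ only in an ending like _2 or _b are one class to them, and where a whole thing is asked for, a point or a joint stands for the part that bears it (a point fixed in the world has none). Each returns a list of dicts, best first, with "p" (0 to 1); they miss things now and then, are a little off and sometimes report something else, mostly with a low value. They report only what shows in the picture. A call takes as long as a camera call.
- trace(camera, thing): "region" (420x560 bool, what is visible of it) and "location" ([column, row] in pixels, amid what is visible of it).
The state is a dict: "time": time; "joint_pos": joint angles; "joint_vel": joint speeds; "joint_efforts": joint torques, N m; "tool_pos": TCP position; "tool_rot": TCP orientation; "contact_force": force on the tool from outside, world axes, zero at the start; "ft_torque": the same for the moment, N m; "gripper_width": opening from 0.0 (shut) to 1.0 (fully open); "grasp_force": force on a finger pad.
Only numpy, scipy, OpenCV 4.12 (cv2) and the standard library are available. Lean on these libraries where they do the work, as an engineer would, in place of code of your own. Each camera call takes 0.05 s, during which the arm holds its last target. There are 200 camera calls.

## Working session

There is one attempt and no reset: what is moved stays moved. The work goes in short steps, Python scripts to look and compute and a tool call to move; the robot and the scene stay as the last step left them, time stands still between calls to the robot, and variables do not carry over. Pictures are saved under pics/ and viewed, at most 10 in all, crops included, and the job is handed in when it is done.

Besides the shell and the picture viewer there is one more tool, called by a JSON object that holds its "fn" and its "kwargs". play_rows: Moves the arm, as the interface text tells. Its arguments: {"type":"object","properties":{"linear":{"type":"array","items":{"type":"array","items":{"type":"number"}}},"turn":{"type":"array","items":{"type":"number"}},"hand":{"type":"number"}},"required":["linear","turn"]}

```bash
mkdir -p pics
cat > h.py <<'E'
from plant import *
import numpy as np, cv2
from scipy.spatial.transform import Rotation as R
def cam(n):
    c=camera_info(n); K=np.array(c["camera_matrix"],float); d=np.array(c["distortion"],float)
    o=np.array(c["origin"],float); a=np.array(c["attitude"],float)
    M=a if a.shape==(3,3) else R.from_quat(a[[1,2,3,0]]).as_matrix()
    return K,d,o,M
def ray(n,px):
    K,d,o,M=cam(n); u=cv2.undistortPoints(np.array(px,float).reshape(-1,1,2),K,d)[:,0]
    return o,(np.c_[u,np.ones(len(u))]@M.T)
def at_z(n,px,z):
    o,r=ray(n,px); return o+r*((z-o[2])/r[:,2])[:,None]
def proj(n,P):
    K,d,o,M=cam(n); Pc=(np.array(P,float).reshape(-1,3)-o)@M
    return cv2.projectPoints(Pc,np.zeros(3),np.zeros(3),K,d)[0][:,0]
E
python3 - <<'E'
from h import *
for n in("scene","top"):
    print(n,camera_info(n)); im=grab_frame(n); cv2.imwrite(f"pics/{n}0.png",im[:,:,::-1])
    for t in("bottle","cap","block","tray","pen","buffer_bottle","petri_dish_1"):
        for q in trace(n,t)[:2]:
            ys,xs=np.nonzero(q["region"]); print(n,t,round(q["p"],2),np.round(q["location"],1),(xs.min(),xs.max(),ys.min(),ys.max()) if len(xs) else None)
s=state();print(s)
E
```

```text
scene {'camera_matrix': array([[467.70099963,   0.        , 285.80556317],
       [  0.        , 467.70099963, 210.67691954],
       [  0.        ,   0.        ,   1.        ]]), 'distortion': array([-0.11491134,  0.        ,  0.        ,  0.        ,  0.        ]), 'origin': array([ 1.13558936, -0.53623639,  0.68473248]), 'attitude': array([-0.38050922,  0.79684246,  0.41790361, -0.21356825])}
scene bottle 0.82 [206.7 237.3] (np.int64(186), np.int64(224), np.int64(220), np.int64(259))
scene cap 0.93 [200.2 209.9] (np.int64(188), np.int64(214), np.int64(199), np.int64(224))
scene block 0.84 [206.5 262.9] (np.int64(175), np.int64(244), np.int64(240), np.int64(284))
scene tray 0.76 [260.3 312.8] (np.int64(206), np.int64(313), np.int64(275), np.int64(363))
scene tray 0.65 [261.4 222.4] (np.int64(248), np.int64(282), np.int64(209), np.int64(242))
scene pen 0.84 [261.8 224.2] (np.int64(248), np.int64(281), np.int64(209), np.int64(242))
scene petri_dish_1 0.83 [308.5 243.2] (np.int64(290), np.int64(323), np.int64(227), np.int64(259))
top {'camera_matrix': array([[402.60307569,   0.        
[... 932 characters left out ...]
700069e+00,  5.27265104e-02,  1.61290741e+00, -2.38267858e-05,
        1.47599978e+00, -1.18976949e-01]), 'joint_vel': array([ 6.89197379e-06,  5.69211169e-05, -5.03488596e-04, -7.33146808e-04,
       -9.32246118e-04, -4.31951916e-04]), 'joint_efforts': array([ 1.63126952e-03, -3.93635237e+01, -3.70439386e+01,  5.12033023e-05,
        2.59778262e-04, -6.41765425e-06]), 'tool_pos': array([ 0.1982513 , -0.59269962,  0.23128269]), 'tool_rot': array([-2.00034077e-05,  9.87005292e-01,  1.60687751e-01, -1.27193943e-05]), 'contact_force': array([ 0.39722105, -0.51713125,  0.17056574]), 'ft_torque': array([0.00082825, 0.03796525, 0.01957933]), 'grasp_force': 0.0, 'gripper_width': 0.9975423742454158}
```

View pics/scene0.png

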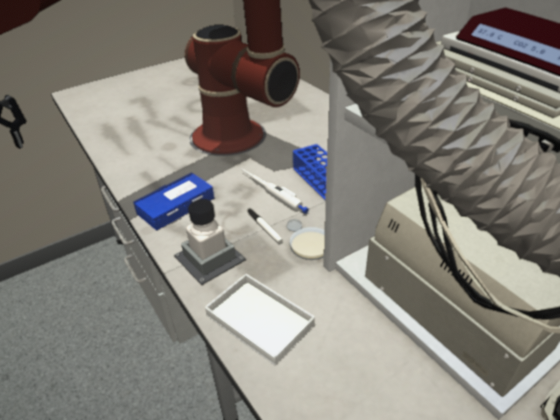

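View pics/top0.png

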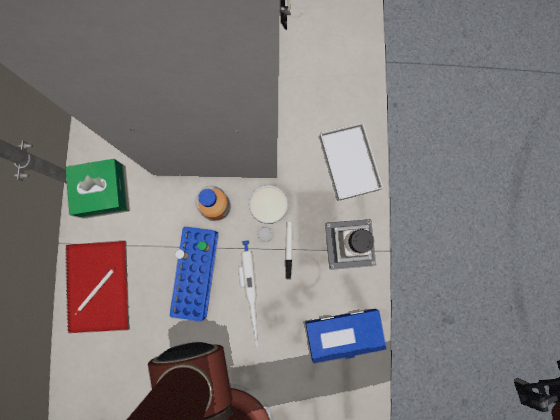

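Run:
```python
from h import *
from scipy.optimize import least_squares
# fit cap cylinder silhouette in both views: origin height unknown-ish (block base 0): cap origin z = .110, top .140
def cyl(x,y,zb,zt,r):
    a=np.linspace(0,2*np.pi,60,endpoint=False); return np.concatenate([np.c_[x+r*np.cos(a),y+r*np.sin(a),np.full(60,z)] for z in(zb,zt)])
def mask(n,P):
    m=np.zeros((420*4,560*4),np.uint8); h=cv2.convexHull((proj(n,P)*4+1.5).astype(np.int32)); cv2.fillConvexPoly(m,h,1)
    return m
for n in("scene","top"):
    q=trace(n,"cap")[0]; reg=q["region"]; ys,xs=np.nonzero(reg); c=np.array([xs.mean(),ys.mean()])
    # position so model centroid matches region centroid
    def f(p):
        m=cv2.moments(mask(n,cyl(p[0],p[1],.1115,.140,.025)),True); return np.array([m['m10']/m['m00']/4,m['m01']/m['m00']/4])-c-0*c
    p=at_z(n,[c],.128)[0,:2]
    for _ in range(6):
        J=np.c_[(f(p+[.01,0])-f(p))/.01,(f(p+[0,.01])-f(p))/.01]; p=p-np.linalg.solve(J,f(p))
    print("cap",n,p, reg.sum(), mask(n,cyl(*p,.1115,.140,.025)).sum()/16)
    for t,z in (("tray",.0125),("block",.0),("pen",.008),("petri_dish_1",.008),("buffer_bottle",.14)):
        for q in trace(n,t)[:1]:
            ct=max(cv2.findContours(q["region"].astype(np.uint8),0,2)[0],key=len)
            b=cv2.boxPoints(cv2.minAreaRect(ct)); W=at_z(n,cv2.convexHull(ct).reshape(-1,2).astype(float),z)[:,:2].astype(np.float32)
            print(n,t,cv2.minAreaRect(W))
```

```text
cap scene [ 0.44543046 -0.28438153] 578 628.5
scene tray ((0.6458926200866699, -0.2830585241317749), (0.1838632971048355, 0.1237921416759491), 16.629596710205078)
scene block ((0.43470606207847595, -0.28426480293273926), (0.13466598093509674, 0.11668774485588074), 3.881701946258545)
scene pen ((0.42962658405303955, -0.1375722885131836), (0.01827480085194111, 0.1389504075050354), 89.42748260498047)
scene petri_dish_1 ((0.5325592160224915, -0.09401609003543854), (0.071661576628685, 0.10274482518434525), 52.433109283447266)
cap top [ 0.44708361 -0.2842796 ] 457 521.125
top tray ((0.6496157646179199, -0.28575703501701355), (0.17698819935321808, 0.11981420964002609), 15.77033519744873)
top block ((0.4474666118621826, -0.28543856739997864), (0.11557408422231674, 0.11398936808109283), 5.647202968597412)
top petri_dish_1 ((0.5374840497970581, -0.08423367142677307), (0.09434241056442261, 0.09570502489805222), 46.34280014038086)
top buffer_bottle ((0.5185801386833191, 0.025479290634393692), (0.07889289408922195, 0.06395911425352097), 59.023006439208984)
```

Scene view: cap near (200,210), bottle in block near (207,250), empty tray at (260,313). Top view: cap at (360,240), tray at (350,161), pen at (289,250) and dish at (268,204), all clear of the work. The cap estimates from the two cameras agree within 2 mm and match the block.

{"fn": "play_rows", "kwargs": {"linear": [[0.031,0.0386,0],[0.031,0.0386,0],[0.031,0.0386,0],[0.031,0.0386,0],[0.031,0.0386,0],[0.031,0.0386,0],[0.031,0.0386,0],[0.031,0.0386,0]], "turn": [0,0,0,0,0,0,0,0], "hand": 0.0854}}

```text
time: 2.4
tool_pos: [0.4471, -0.2826, 0.2316]
tool_rot: [0.0, 0.987, 0.161, 0.0]
contact_force: [0.3, -0.5, 1.1]
gripper_width: 1.0
grasp_force: 0.0
```

Run:
```python
from h import *
s=state();print(s["time"],s["tool_pos"],s["tool_rot"],s["joint_pos"],s["contact_force"],s["ft_torque"])
print("cabinet corner",at_z("scene",[[327,270],[340,262],[505,397]],0))
im=grab_frame("scene"); cv2.imwrite("pics/s1.png",cv2.resize(im[120:380,120:400],None,fx=2.3,fy=2.3,interpolation=cv2.INTER_CUBIC)[:,:,::-1])
print(proj("scene",[s["tool_pos"]]))
```

```text
2.4 [ 0.44713168 -0.28255967  0.23157286] [2.80900163e-04 9.87010264e-01 1.60656769e-01 2.49491866e-04] [-7.04329153e-01 -1.79791859e-01  1.83445498e+00  1.59397002e-05
  1.48617830e+00  5.43753752e-01] [ 0.25881335 -0.53970049  1.11227847] [ 0.02252471 -0.0488128  -0.04411357]
cabinet corner [[ 0.61806637 -0.10398175  0.        ]
 [ 0.61544518 -0.06782644  0.        ]
 [ 1.01252973 -0.04720314  0.        ]]
[[194.76685624 165.10200286]]
```

{"fn": "play_rows", "kwargs": {"linear": [[-0.001,-0.002,-0.02],[0,0,-0.02],[0,0,-0.02],[0,0,-0.02],[0,0,-0.015],[0,0,-0.015],[0,0,-0.0095],[0,0,0]], "turn": [0,0,0,0,0,0,0,0]}}

```text
time: 3.45
tool_pos: [0.445, -0.2856, 0.111]
tool_rot: [-0.001, 0.987, 0.161, -0.0]
contact_force: [0.6, 0.8, 0.7]
gripper_width: 1.0
grasp_force: 0.0
```

Run:
```python
from h import *
s=state();print(s["time"],s["tool_pos"],s["contact_force"],s["ft_torque"])
a=grab_frame("scene")[150:290,130:290]; b=grab_frame("top")[170:310,280:440]
cv2.imwrite("pics/s2.png",cv2.resize(np.hstack([a,b]),None,fx=2.5,fy=2.5,interpolation=cv2.INTER_CUBIC)[:,:,::-1])
```

```text
3.45 [ 0.44495238 -0.28560233  0.11098006] [0.61215717 0.83126538 0.65542417] [0.03765165 0.01502144 0.05551326]
```

View pics/s2.png

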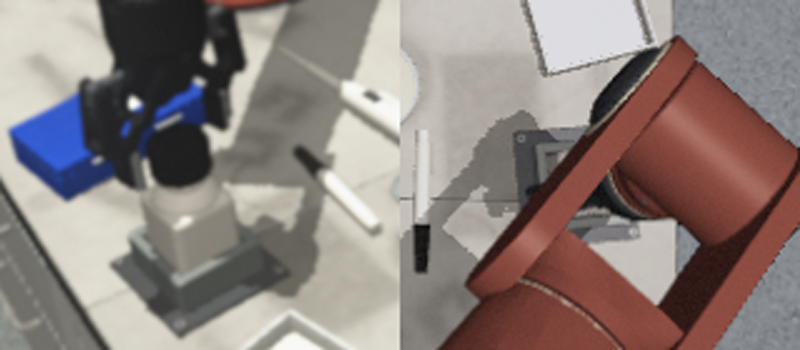

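The fingers straddle the cap (left crop, cap at (180,155), fingers at (115,150) and (225,100)); the bottle is seated and the arm is hiding the cap in the top view. Next I close in steps.

{"fn": "play_rows", "kwargs": {"linear": [[0,0,0],[0,0,0],[0,0,0],[0,0,0]], "turn": [0,0,0,0], "hand": 0.053}}

```text
time: 4.05
tool_pos: [0.4453, -0.2859, 0.1119]
tool_rot: [0.0, 0.987, 0.161, 0.0]
contact_force: [0.6, 0.1, 0.2]
gripper_width: 0.619
grasp_force: 0.0
```

{"fn": "play_rows", "kwargs": {"linear": [[0,0,0],[0,0,0],[0,0,0],[0,0,0]], "turn": [0,0,0,0], "hand": 0.046}}

```text
time: 4.55
tool_pos: [0.4453, -0.2859, 0.1119]
tool_rot: [-0.0, 0.987, 0.161, 0.0]
contact_force: [-1.2, 0.7, 2.8]
gripper_width: 0.558
grasp_force: 61.2
```

Run:
```python
from h import *
s=state();print(s)
```

```text
{'time': 4.55, 'joint_pos': array([-7.11447160e-01, -7.12270040e-02,  1.94241299e+00,  1.11659175e-04,
        1.27038402e+00,  5.36495734e-01]), 'joint_vel': array([-2.59896682e-05,  1.09089630e-03,  1.46777533e-03,  1.06958537e-03,
       -9.47567249e-04,  2.61990198e-04]), 'joint_efforts': array([-3.06292037e-01, -3.00637543e+01, -3.37465489e+01, -1.00238810e-01,
       -4.04982492e-01,  1.54336976e-03]), 'tool_pos': array([ 0.44530335, -0.28586912,  0.11193936]), 'tool_rot': array([-2.55935632e-05,  9.87001630e-01,  1.60710232e-01,  4.81379716e-05]), 'contact_force': array([-1.1532877 ,  0.68178417,  2.83128856]), 'ft_torque': array([ 0.23173381,  0.14592574, -0.03403899]), 'grasp_force': 61.24779213219881, 'gripper_width': 0.5581253315110581}
```

{"fn": "play_rows", "kwargs": {"linear": [[0,0,-0.0006],[0,0,0]], "turn": [0,0]}}

```text
time: 4.8
tool_pos: [0.4453, -0.2859, 0.1114]
tool_rot: [-0.0, 0.987, 0.161, 0.0]
contact_force: [-1.6, 1.5, 4.1]
gripper_width: 0.559
grasp_force: 61.3
```

{"fn": "play_rows", "kwargs": {"linear": [[0,0,-0.0004],[0,0,0]], "turn": [0,0]}}

```text
time: 5.05
tool_pos: [0.4454, -0.2859, 0.1113]
tool_rot: [0.0, 0.987, 0.161, 0.0]
contact_force: [-1.7, 2.2, 5.3]
gripper_width: 0.559
grasp_force: 61.4
```

{"fn": "play_rows", "kwargs": {"linear": [[0,0,-0.0005],[0,0,0]], "turn": [0,0]}}

```text
time: 5.3
tool_pos: [0.4455, -0.286, 0.1112]
tool_rot: [0.0, 0.987, 0.161, 0.0]
contact_force: [-2.8, 2.0, 8.1]
gripper_width: 0.564
grasp_force: 61.5
```

{"fn": "play_rows", "kwargs": {"linear": [[0,0,0],[0,0,0]], "turn": [3,3]}}

```text
time: 5.55
tool_pos: [0.4455, -0.2861, 0.1113]
tool_rot: [0.0, 0.977, 0.213, 0.0]
contact_force: [-2.3, 3.4, 7.2]
gripper_width: 0.561
grasp_force: 61.6
```

Run:
```python
from h import *
s=state();print(s["tool_pos"],s["contact_force"],s["ft_torque"],s["joint_efforts"][5])
```

```text
[ 0.44552242 -0.28608476  0.11129664] [-2.25421142  3.40457677  7.15613589] [ 0.47877441  0.41893911 -0.05971677] 0.3120538964867592
```

{"fn": "play_rows", "kwargs": {"linear": [[0,0,0],[0,0,0]], "turn": [3,2]}}

```text
time: 5.8
tool_pos: [0.4455, -0.2861, 0.1113]
tool_rot: [0.0, 0.967, 0.255, 0.0]
contact_force: [-3.2, 2.2, 7.7]
gripper_width: 0.56
grasp_force: 61.6
```

{"fn": "play_rows", "kwargs": {"linear": [[0,0,0],[0,0,0]], "turn": [3,2]}}

```text
time: 6.05
tool_pos: [0.4455, -0.2862, 0.1112]
tool_rot: [0.0, 0.955, 0.297, 0.0]
contact_force: [-2.2, 2.5, 7.7]
gripper_width: 0.558
grasp_force: 61.6
```

Run:
```python
from h import *
s=state();print(s["tool_pos"],s["contact_force"],s["ft_torque"],s["joint_efforts"][5])
```

```text
[ 0.44552382 -0.28616693  0.11121304] [-2.22627448  2.53406423  7.66186688] [ 0.47769941  0.35352881 -0.0483964 ] 0.17914250493049622
```

{"fn": "play_rows", "kwargs": {"linear": [[0,0,0],[0,0,0]], "turn": [2.5,2.5]}}

```text
time: 6.3
tool_pos: [0.4455, -0.2862, 0.1109]
tool_rot: [0.0, 0.941, 0.339, 0.0]
contact_force: [-1.3, 1.2, 4.6]
gripper_width: 0.559
grasp_force: 61.5
```

{"fn": "play_rows", "kwargs": {"linear": [[0,0,0],[0,0,0]], "turn": [2.5,2.5]}}

```text
time: 6.55
tool_pos: [0.4456, -0.2862, 0.1108]
tool_rot: [0.0, 0.925, 0.379, 0.0]
contact_force: [-0.4, 1.1, 4.3]
gripper_width: 0.559
grasp_force: 61.5
```

Run:
```python
from h import *
s=state();print(s["tool_pos"],s["contact_force"],s["ft_torque"],s["joint_efforts"][5])
```

```text
[ 0.44556395 -0.28620628  0.11075854] [-0.39847342  1.11102421  4.26070049] [ 0.19864731  0.20905915 -0.0608779 ] 0.2674458269029856
```

{"fn": "play_rows", "kwargs": {"linear": [[0,0,-0.0008],[0,0,0]], "turn": [0,0]}}

```text
time: 6.8
tool_pos: [0.4456, -0.2862, 0.1102]
tool_rot: [0.0, 0.926, 0.378, 0.0]
contact_force: [-2.0, 0.8, 5.1]
gripper_width: 0.566
grasp_force: 61.6
```

{"fn": "play_rows", "kwargs": {"linear": [[0,0,-0.0008],[0,0,0]], "turn": [0,0]}}

```text
time: 7.05
tool_pos: [0.4456, -0.2862, 0.1096]
tool_rot: [0.0, 0.926, 0.378, 0.0]
contact_force: [-1.5, 1.4, 7.0]
gripper_width: 0.557
grasp_force: 61.6
```

{"fn": "play_rows", "kwargs": {"linear": [[0,0,-0.0008],[0,0,-0.0006],[0,0,0]], "turn": [0,0,0]}}

```text
time: 7.42
tool_pos: [0.4457, -0.2863, 0.1087]
tool_rot: [0.0, 0.926, 0.378, 0.0]
contact_force: [-3.0, 2.3, 9.0]
gripper_width: 0.562
grasp_force: 61.8
```

Run:
```python
from h import *
s=state();print(s["tool_pos"],s["contact_force"],s["ft_torque"],s["joint_efforts"][5],R.from_quat(s["tool_rot"][[1,2,3,0]]).as_matrix()[:2,0])
```

```text
[ 0.44565886 -0.28630965  0.1087017 ] [-2.98240023  2.26090674  8.97059931] [ 0.48089786  0.49804957 -0.02866573] -0.053575888741761446 [0.7138442  0.70030454]
```

{"fn": "play_rows", "kwargs": {"linear": [[0,0,0],[0,0,0]], "turn": [5,5]}}

```text
time: 7.68
tool_pos: [0.4464, -0.2862, 0.1088]
tool_rot: [0.001, 0.889, 0.459, 0.001]
contact_force: [0.7, 3.2, 8.4]
gripper_width: 0.556
grasp_force: 61.7
```

```bash
cat > st.py <<'E'
from h import *
s=state();x=R.from_quat(s["tool_rot"][[1,2,3,0]]).as_matrix()[:2,0]
print(s["time"],s["tool_pos"].round(4),s["contact_force"].round(1),s["ft_torque"].round(3),s["joint_efforts"][5].round(3),"yaw",np.degrees(np.arctan2(x[1],x[0])).round(2),"j6",s["joint_pos"][5].round(3))
E
python3 st.py
```

```text
7.675 [ 0.4464 -0.2862  0.1088] [0.7 3.2 8.4] [ 0.566  0.02  -0.117] 0.498 yaw 54.61 j6 -0.094
```

{"fn": "play_rows", "kwargs": {"linear": [[0,0,0],[0,0,0]], "turn": [5,5]}}

```text
time: 7.92
tool_pos: [0.4465, -0.2862, 0.1088]
tool_rot: [0.001, 0.845, 0.534, 0.001]
contact_force: [0.8, 3.1, 7.4]
gripper_width: 0.559
grasp_force: 61.7
```

```bash
python3 st.py
```

```text
7.925 [ 0.4465 -0.2862  0.1088] [0.8 3.1 7.4] [ 0.501  0.018 -0.082] 0.5 yaw 64.61 j6 -0.268
```

{"fn": "play_rows", "kwargs": {"linear": [[0,0,0],[0,0,0],[0,0,0]], "turn": [5,4,0]}}

```text
time: 8.3
tool_pos: [0.4464, -0.2862, 0.1088]
tool_rot: [0.001, 0.801, 0.598, 0.001]
contact_force: [-0.5, 2.7, 6.9]
gripper_width: 0.563
grasp_force: 61.8
```

```bash
python3 st.py
```

```text
8.3 [ 0.4464 -0.2862  0.1088] [-0.5  2.7  6.9] [ 0.497  0.028 -0.027] -0.145 yaw 73.47 j6 -0.423
```

{"fn": "play_rows", "kwargs": {"linear": [[0,0,0],[0,0,0],[0,0,0]], "turn": [4,4,0]}}

```text
time: 8.68
tool_pos: [0.4463, -0.2863, 0.1088]
tool_rot: [0.001, 0.758, 0.653, 0.001]
contact_force: [-0.3, 2.3, 7.8]
gripper_width: 0.56
grasp_force: 61.9
```

```bash
python3 st.py
```

```text
8.675 [ 0.4463 -0.2863  0.1088] [-0.3  2.3  7.8] [0.426 0.084 0.005] -0.144 yaw 81.47 j6 -0.563
```

{"fn": "play_rows", "kwargs": {"linear": [[0,0,0],[0,0,0]], "turn": [2.5,2.5]}}

```text
time: 8.93
tool_pos: [0.4463, -0.2864, 0.1088]
tool_rot: [0.001, 0.728, 0.685, 0.0]
contact_force: [-0.5, 1.6, 7.9]
gripper_width: 0.557
grasp_force: 61.9
```

```bash
python3 st.py
```

```text
8.925 [ 0.4463 -0.2864  0.1088] [-0.5  1.6  7.9] [ 0.357  0.096 -0.072] 0.22 yaw 86.53 j6 -0.651
```

{"fn": "play_rows", "kwargs": {"linear": [[0,0,-0.0002],[0,0,0.002],[0,0,0.002],[0,0,0.0015],[0,0,0]], "turn": [0,0,0,0,0]}}

```text
time: 9.55
tool_pos: [0.445, -0.2859, 0.1122]
tool_rot: [-0.0, 0.728, 0.685, -0.0]
contact_force: [0.0, -0.8, 1.8]
gripper_width: 0.561
grasp_force: 61.8
```

{"fn": "play_rows", "kwargs": {"linear": [[0,0,0.001],[0,0,0.001],[0,0,0.001],[0,0,0]], "turn": [0,0,0,0]}}

```text
time: 10.05
tool_pos: [0.4451, -0.2858, 0.1155]
tool_rot: [-0.0, 0.728, 0.685, -0.0]
contact_force: [0.6, 0.3, 0.0]
gripper_width: 0.562
grasp_force: 61.7
```

```bash
python3 st.py
```

```text
10.05 [ 0.4451 -0.2858  0.1155] [0.6 0.3 0. ] [ 0.041 -0.017 -0.031] 0.0 yaw 86.49 j6 -0.65
```

{"fn": "play_rows", "kwargs": {"linear": [[0,0,0.002],[0,0,0.002],[0,0,0.002],[0,0,0]], "turn": [0,0,0,0]}}

```text
time: 10.55
tool_pos: [0.4454, -0.286, 0.1219]
tool_rot: [0.0, 0.728, 0.685, 0.0]
contact_force: [0.3, 0.7, -0.8]
gripper_width: 0.561
grasp_force: 61.7
```

Run:
```python
exec(open("st.py").read())
a=grab_frame("scene")[150:290,130:290]; b=grab_frame("top")[90:230,280:440]
cv2.imwrite("pics/s3.png",cv2.resize(np.hstack([a,b]),None,fx=2.5,fy=2.5,interpolation=cv2.INTER_CUBIC)[:,:,::-1])
```

```text
10.55 [ 0.4454 -0.286   0.1219] [ 0.3  0.7 -0.8] [ 0.002  0.019 -0.033] 0.0 yaw 86.49 j6 -0.65
```

View pics/s3.png

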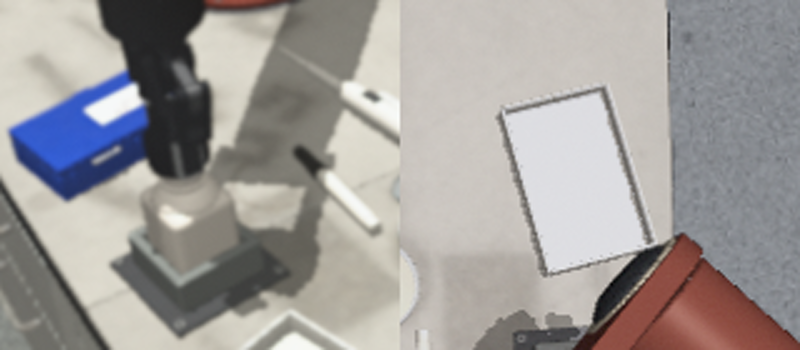

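The bottle sits seated in its block (left crop, base of the bottle at (190,265)). The force shows only the closure's weight, so the cap is free. The tray is unchanged and clear.

{"fn": "play_rows", "kwargs": {"linear": [[0,0,0.005],[0,0,0.01],[0,0,0.015],[0,0,0.015],[0,0,0.015],[0.005,0,0.008],[0.015,0,0],[0.025,0,0]], "turn": [0,0,0,0,0,0,2,3]}}

```text
time: 11.65
tool_pos: [0.491, -0.2858, 0.1891]
tool_rot: [-0.0, 0.697, 0.717, 0.0]
contact_force: [0.4, -0.5, -0.6]
gripper_width: 0.562
grasp_force: 61.7
```

{"fn": "play_rows", "kwargs": {"linear": [[0.03,0,0],[0.03,0,0],[0.03,0,0],[0.03,0,0],[0.022,0.0015,0],[0.01,0,0],[0.0055,0,0],[0,0,0]], "turn": [3,3,3,3,2.5,0,0,0]}}

```text
time: 12.65
tool_pos: [0.6476, -0.2844, 0.1893]
tool_rot: [-0.0, 0.602, 0.799, -0.0]
contact_force: [-0.8, -0.3, 0.4]
gripper_width: 0.559
grasp_force: 61.7
```

Run:
```python
exec(open("st.py").read())
a=grab_frame("scene"); b=grab_frame("top")
cv2.imwrite("pics/s4.png",cv2.resize(np.hstack([a[170:380,150:350],b[90:300,260:460]]),None,fx=2,fy=2,interpolation=cv2.INTER_CUBIC)[:,:,::-1])
q=trace("scene","tray")
for k in q[:2]:
    ct=max(cv2.findContours(k["region"].astype(np.uint8),0,2)[0],key=len); print(k["p"],cv2.minAreaRect(at_z("scene",cv2.convexHull(ct).reshape(-1,2).astype(float),.0125)[:,:2].astype(np.float32)))
```

```text
12.65 [ 0.6476 -0.2844  0.1893] [-0.8 -0.3  0.4] [ 0.    -0.039 -0.003] 0.009 yaw 105.99 j6 -0.798
0.76 ((0.6460232734680176, -0.28365400433540344), (0.18618237972259521, 0.1247352883219719), 15.481781959533691)
```

View pics/s4.png

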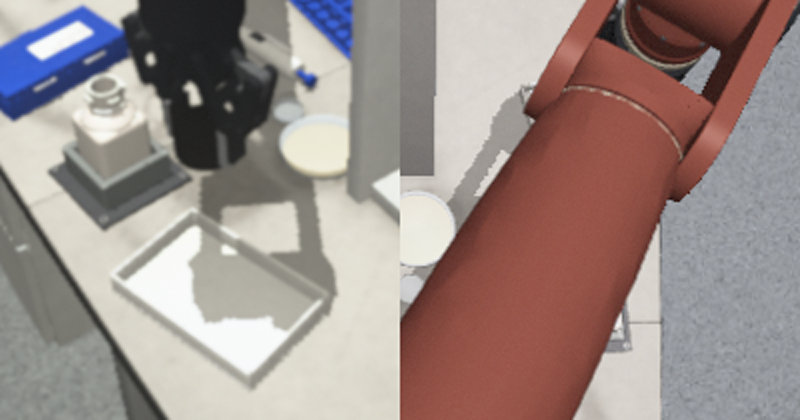

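The mouth is open at (102,90) and the bottle is seated in its block. The cap is held over the tray, near (210,150), so I lower it.

{"fn": "play_rows", "kwargs": {"linear": [[0,0,-0.015],[0,0,-0.03],[0,0,-0.035],[0,0,-0.035],[0,0,-0.03],[0,0,-0.015],[0,0,-0.01],[0,0,0]], "turn": [0,0,0,0,0,0,0,0]}}

```text
time: 13.8
tool_pos: [0.6477, -0.2844, 0.0195]
tool_rot: [-0.0, 0.602, 0.799, -0.0]
contact_force: [0.0, 0.8, 0.2]
gripper_width: 0.559
grasp_force: 61.7
```

{"fn": "play_rows", "kwargs": {"linear": [[0,0,-0.004],[0,0,-0.004],[0,0,-0.003],[0,0,-0.001],[0,0,0]], "turn": [0,0,0,0,0]}}

```text
time: 14.42
tool_pos: [0.6477, -0.2844, 0.0075]
tool_rot: [-0.0, 0.602, 0.799, -0.0]
contact_force: [-0.3, 0.3, -0.2]
gripper_width: 0.563
grasp_force: 61.7
```

```bash
python3 st.py
```

```text
14.425 [ 0.6477 -0.2844  0.0075] [-0.3  0.3 -0.2] [-0.028  0.015 -0.011] 0.0 yaw 105.99 j6 -0.798
```

{"fn": "play_rows", "kwargs": {"linear": [[0,0,-0.001],[0,0,-0.001],[0,0,0]], "turn": [0,0,0]}}

```text
time: 14.8
tool_pos: [0.6477, -0.2844, 0.0055]
tool_rot: [-0.0, 0.602, 0.799, -0.0]
contact_force: [0.1, 0.4, -0.5]
gripper_width: 0.56
grasp_force: 61.7
```

{"fn": "play_rows", "kwargs": {"linear": [[0,0,-0.0006],[0,0,0]], "turn": [0,0]}}

```text
time: 15.05
tool_pos: [0.6478, -0.2844, 0.0054]
tool_rot: [0.0, 0.602, 0.799, -0.0]
contact_force: [-1.8, 1.3, 2.0]
gripper_width: 0.559
grasp_force: 61.8
```

Contact came at the predicted height. I release and retreat straight up.

{"fn": "play_rows", "kwargs": {"linear": [[0,0,0],[0,0,0],[0,0,0],[0,0,0],[0,0,0]], "turn": [0,0,0,0,0], "hand": 0.066}}

```text
time: 15.68
tool_pos: [0.6478, -0.2844, 0.005]
tool_rot: [-0.0, 0.602, 0.799, -0.0]
contact_force: [-1.0, 0.3, -0.2]
gripper_width: 0.779
grasp_force: 0.0
```

{"fn": "play_rows", "kwargs": {"linear": [[0,0,0.004],[0,0,0.01],[0,0,0.02],[0,0,0.03],[0,0,0.04],[0,0,0.04],[0,0,0.03],[0,0,0]], "turn": [0,0,0,0,0,0,0,0]}}

```text
time: 16.68
tool_pos: [0.6499, -0.2856, 0.1851]
tool_rot: [0.005, 0.602, 0.799, 0.001]
contact_force: [-0.0, 0.6, -0.2]
gripper_width: 0.773
grasp_force: 0.0
```

Run:
```python
exec(open("st.py").read())
a=grab_frame("scene")
cv2.imwrite("pics/s5.png",cv2.resize(a[170:380,150:350],None,fx=2.5,fy=2.5,interpolation=cv2.INTER_CUBIC)[:,:,::-1])
for q in trace("scene","cap")[:1]: print(q["p"],at_z("scene",[q["location"]],.018))
```

```text
16.675 [ 0.6499 -0.2856  0.1851] [-0.   0.6 -0.2] [-0.052  0.001 -0.021] -0.0 yaw 105.99 j6 -0.798
0.79 [[ 0.64465463 -0.28148893  0.018     ]]
```

View pics/s5.png

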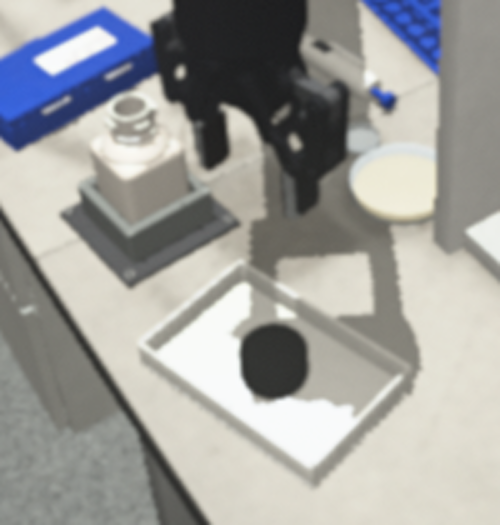

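The cap stands upright in the middle of the tray at (273,360). The bottle is open and seated at (135,175), and the gripper is clear.

```bash
python3 -c "
from plant import *
print(job_done())"
```

```text
the job is handed in; nothing more can be done
None
```

The reagent bottle is open and still fully seated in its block, the cap stands upright in the middle of the parts tray, and I handed the job in at about 17 s of the 51 s allowed; the hand-in returned no verdict.

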